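# Square a hardwood board up to the fence and stop of a drilling jig

### The job

Without lifting it, push the long hardwood board that lies askew on the jig at two points along its near edge until it lies flush along the facing of the fence, and then push it by its end along the facing until it butts on the end stop, and leave it flush with both. Facing and stop are only lightly nipped, so find the facing by feel and push gently: neither may be shifted from its setting. Leave everything else on the bench where it is.

Things in the scene. Friction and masses are not known exactly. Their poses are not given: they have to be found in the camera images.
- jig: Jig fixed to the bench: plywood base 360 x 700 mm, 12 mm thick, with a fence along its far side. Origin: on the underside, 10 mm on the robot's side of the middle of the 360. y runs along the fence towards the stop (to the robot's left), x square to the fence, away from the robot, z up. Fence: aluminium rail (front at x = 132 mm, top 48 mm above the bench) with a white-faced facing strip on its near side.
- rail_mid (a point): Middle of the rail's top (jig x 149, y 0 mm), axes as the jig's. On the rail's near side is the facing: white-faced strip, 15 mm thick, y from -290 to 290 mm, top 52.5 mm above the bench, always parallel to jig y. It is adjustable: its near face stands somewhere from 43 to 63 mm before this point (jig x 86 to 106 mm), not measured. Lightly nipped: slips back if pushed with about 24 N or more.
- board: The loose red-brown hardwood board, 90 mm wide (its x) by 340 mm long (its y) by 28 mm thick, 0.4 to 0.8 kg. Origin: centre of its underside; its x axis points to the fence side, y towards the stop end. It lies flat on the jig's plywood base (underside 12 mm above the bench). It takes about 2 to 6 N to slide it on the plywood.
- stop_face (a point): Middle of the end stop's contact face, on which the board's end must butt: square to the fence, looking along jig -y, 75 mm wide, 26 mm above the bench at this point. The stop is an aluminium block, 30 mm along y, 47 mm high above the bench; an arm (top 63 mm) joins it over the facing to the rail, with a black knob (76 mm) there. Lightly clamped: slips along y if pushed with about 24 N or more.
- offcut: Bystander: loose offcut of the same hardwood, 90 x 55 x 28 mm, on the near right part of the jig's base. Origin: centre of its underside.
- pencil: Bystander: flat red carpenter's pencil, 12 x 185 x 8 mm, on the near left part of the jig's base. Origin: centre of its underside.
- square: Bystander: try square with a 100 x 16 x 14 mm dark wooden stock and a 150 mm steel blade, lying on the bench at the near left. Origin: centre of the stock's underside.
- tape: Bystander: yellow tape measure, 65 x 36 x 60 mm, on the bench at the near right. Origin: centre of its underside.

How it is judged (in metres and radians):
On the way, in this order (a step that is already met when the one before it is completed fails the run):
1. the board lies flush along the facing (angle between the y axis of board and the y axis of jig, either way round below 0.01 rad and x of facing_c0 in the frame of board between 0.05 and 0.0547 m and z of board in the frame of jig between 0.009 and 0.015 m), for 0.2 s.
2. the board, still flush, has its end against the stop (all of step 1 and y of stop_face in the frame of board between 0.166 and 0.173 m), for 0.2 s.
At the end, for the whole second after the job is handed in: The board lies flat on the jig at rest, parallel to the fence within 0.6 degrees, with its far edge within about 2 mm of the facing and its end within 3 mm of the stop's face (all of step 2 and linear speed of board below 0.005 m/s and angular speed of board below 0.02 rad/s); the robot touches nothing.
It fails at once if the facing was shifted more than 1.5 mm from its setting (distance of facing_c0 from where it was at the start of the episode above 0.0015 m).
It fails at once if the stop was shifted more than 2 mm from its setting (distance of stop_face from where it was at the start of the episode above 0.002 m).
It fails at once if the board was lifted or tipped (z of board in the frame of jig above 0.027 m or angle between board's own z axis and vertical above 0.12 rad).
It fails at once if a bystander was moved more than 20 mm (distance of any of offcut, pencil, square, tape from where it was at the start of the episode above 0.02 m).
It also fails if it takes over 70 s, if anything falls off the work surface, if the arm or the gripper's body presses on something with over 40 N, if the wrist force passes 120 N, or if a joint passes its speed limit or range.

### The arm

A 7-joint arm with a two-finger parallel gripper is mounted at the origin on the work surface. World frame = base frame: x ahead of the robot, y to its left, z up, the work surface at z = 0. Lengths are in m, angles in degrees, forces in N, time in s.
With the tool pointing down it reaches from about 0.425 to 0.875 m from the base axis. Payload 4.7 kg.
Tool frame: the origin (TCP) lies at the very end of the fingers, on their centre line; the grasp point (between the pads) lies env.grip_point_offset behind it (env.grip_point_offset is the distance from the TCP to the grasp point, in m); z points along the fingers, y is the direction in which the jaws open and shut (so a half turn about z gives the same grasp; the last joint's range is limited). The gripper opens to 87 mm and grips with 3 to 60 N. Pads are 19 mm wide; open, the fingers measure 117 mm over their backs; the gripper's body (75 mm by 190 mm) begins 51 mm behind the grasp point.
Start: joints at [73.86, 18.392, -4.016, 83.108, 1.295, 78.541, -3.26], TCP at [0.189, -0.622, 0.223] pointing down, gripper open.
Joint ranges: [-163.93, 163.93], [-17.29, 119.83], [-79.2, 71.16], [3.27, 140.29], [-89.18, 269.18], [5.43, 117.66], [-154.24, 154.24]. Speed limits (degrees/s): [147.25, 147.25, 180, 180, 180, 180, 180].

### API

Orientations are given as [roll, pitch, yaw] about the fixed x, y, z axes, in that order (R = Rz(yaw) Ry(pitch) Rx(roll)).
In Python, from cell import env gives the robot as it stands.
- The arm moves only by the tool send_rows, never from a script. Its argument "plan" is a list of rows, each a list of 7 numbers: the finger opening in mm, from 0 to 87, then the shift along the tool's x, y, z in mm, then the turn, a rotation vector about the tool's x, y, z in rad. A call has 1 to 12 rows; each row shifts and turns the commanded pose from where the row before left it, along the tool's axes as they then stand; what a row does not reach is not made up. A row lasts 1/10 s, in which the tool goes at most 50 mm and 8.59 degrees, less where a joint would pass 70% of its speed; a pose out of reach is approached as far as the arm can. A call is refused whole if a number of a shift passes 50 or a number of a turn 0.15, either way. A call with a gripper value outside its range is refused whole. The fingers move at their own pace and stop on an object; "grip_force" is the grip in N (left out, the last holds). Time passes only in rows, so rows that do not move let the fingers close. It gives the time, the measured TCP pose, the force and the opening at its end, in the units of the state.
- env.get_obs(): the state, without advancing time (a new reading comes with each control period).
- env.read_camera(name): name is "scene" or "top" or "wrist"; returns the picture (480x640x3 uint8, red, green, blue); there is no depth.
- env.get_calibration(name): a dict with "fx", "fy", "cx", "cy" (pixels), "k1" (the pictures are not rectified: a ray, as slopes to the right and down, at radius r is drawn at 1 + k1 r^2 times it, then the intrinsics apply), "extrinsics" (4x4, takes a point from camera to world coordinates). Camera axes: x right, y down, z forward; pixel columns grow to the right and rows downward; lengths in m; the calibration is good to about 2 mm. A picture is of the moment at which its call begins: read the wrist's pose just before it. get_calibration takes no time and is no camera call; for the wrist camera it gives the pose at the moment of the call.
- env.sign_off(): hands the job in, once; it reports no verdict.
Trained networks look in the newest picture that a camera, given by its name, has taken for a name from the list of things; names that differ only in an ending like _2 or _b are one class to them, and where a whole thing is asked for, a point or a joint stands for the part that bears it (a point fixed in the world has none). Each returns a list of dicts, best first, with "confidence" (0 to 1); they miss things now and then, are a little off and sometimes report something else, mostly with a low value. They report only what shows in the picture. A call takes as long as a camera call.
- env.regions_of(camera, query): "region" (480x640 bool, what is visible of it) and "rect" ([left, top, right, bottom] in pixels, round what is visible of it).
The state is a dict: "time_s": time; "qpos": joint angles; "joint_velocities": joint speeds; "effort": joint torques, N m; "tool_pos": TCP position; "tool_rot": TCP orientation; "force": force on the tool from outside, world axes, zero at the start; "wrist_torque": the same for the moment, N m; "grip_width": finger opening in m.
Only numpy, scipy, OpenCV 4.12 (cv2) and the standard library are available. Lean on these libraries where they do the work, as an engineer would, in place of code of your own. Each camera call takes 0.05 s, during which the arm holds its last target. There are 200 camera calls.

## Working session

There is one attempt and no reset: what is moved stays moved. The work goes in short steps, Python scripts to look and compute and a tool call to move; the robot and the scene stay as the last step left them, time stands still between calls to the robot, and variables do not carry over. Pictures are saved under pics/ and viewed, about 8 in all and at most 12, crops included, and the job is handed in when it is done.

Besides the shell and the picture viewer there is one more tool, called after ">>>" in YAML: its name, and indented under it one key for each argument. send_rows: Moves the arm, as the interface text tells. Its arguments: {"type":"object","properties":{"plan":{"type":"array"},"grip_force":{"type":"number"}},"required":["plan"]}

```bash
mkdir -p pics; ls; cat > h.py <<'E'
import numpy as np, cv2
from cell import env
def ray(cal,u,v):
    p=np.array([[(u-cal["cx"])/cal["fx"],(v-cal["cy"])/cal["fy"]]])[0]
    d=p.copy()
    for _ in range(20): d=p/(1+cal["k1"]*(d@d))
    T=np.array(cal["extrinsics"]); return T[:3,3],T[:3,:3]@np.array([d[0],d[1],1])
def at(cal,u,v,z):
    o,d=ray(cal,u,v); return o+d*(z-o[2])/d[2]
def px(cal,P):
    T=np.array(cal["extrinsics"]); c=T[:3,:3].T@(np.array(P)-T[:3,3]); d=c[:2]/c[2]
    d=d*(1+cal["k1"]*(d@d)); return d*[cal["fx"],cal["fy"]]+[cal["cx"],cal["cy"]]
def snap(cam,name):
    im=env.read_camera(cam); cv2.imwrite(f"pics/{name}.png",im[:,:,::-1]); return im
E
python3 - <<'E'
from h import *
for c in ("top","scene"):
    snap(c,c+"0"); cal=env.get_calibration(c)
    print(c,np.round(cal["extrinsics"],3).tolist(),cal["fx"],cal["k1"])
    for q,z in (("board",.04),("offcut",.04),("pencil",.02),("jig",.012)):
        for r in env.regions_of(c,q)[:1]:
            m=r["region"].astype(np.uint8); cs=max(cv2.findContours(m,0,2)[0],key=cv2.contourArea)
            b=cv2.boxPoints(cv2.minAreaRect(cs))
            print(q,round(r["confidence"],2),r["rect"],[np.round(at(cal,u,v,z)[:2],3).tolist() for u,v in b])
print(env.get_obs(),env.grip_point_offset)
E
```

```text
pics
top [[-0.026, -0.996, 0.086, 0.386], [-1.0, 0.026, 0.0, -0.035], [-0.002, -0.086, -0.996, 1.276], [0.0, 0.0, 0.0, 1.0]] 499.13424549466447 0.0026890851754838977
board 0.63 [266.8, 189.4, 407.0, 238.5] [[0.575, 0.104], [0.603, -0.238], [0.507, -0.244], [0.478, 0.095]]
offcut 0.96 [416.9, 239.3, 447.0, 279.0] [[0.46, -0.263], [0.475, -0.321], [0.388, -0.341], [0.373, -0.284]]
pencil 0.66 [166.3, 238.2, 239.5, 251.2] [[0.469, 0.36], [0.491, 0.18], [0.478, 0.178], [0.456, 0.358]]
jig 0.82 [174.6, 134.7, 451.2, 281.8] [[0.406, 0.346], [0.771, 0.331], [0.721, -0.386], [0.358, -0.353]]
scene [[-0.705, 0.457, -0.542, 1.15], [0.709, 0.447, -0.545, 0.651], [-0.007, -0.769, -0.639, 0.877], [0.0, 0.0, 0.0, 1.0]] 479.26139406623025 -0.06685405212612232
board 0.7 [223.0, 224.4, 345.7, 301.0] [[0.632, -0.214], [0.514, -0.288], [0.483, 0.103], [0.587, 0.142]]
offcut 0.7 [244.6, 190.1, 274.3, 218.9] [[0.487, -0.314], [0.365, -0.348], [0.389, -0.261], [0.506, -0.234]]
pencil 0.61 [367.8, 302.0, 434.7, 337.3] [[0.496, 0.182], [0.48, 0.177], [0.46, 0.358], [0.475, 0.361]]
jig 0.66 [166.6, 203.8, 448.0, 413.7] [[0.728, -0.368], [0.133, -0.613], [0.412, 0.349], [0.774, 0.351]]
{'time_s': 0.5, 'qpos': array([73.86024303, 18.39236142, -4.01561816, 83.11126129,  1.29446586,
       78.54062159, -3.25913913]), 'joint_velocities': array([ 0.02916672, -0.04188854, -0.02494344, -0.05204697,  0.04947885,
        0.02749123, -0.20429393]), 'effort': array([ 1.18645539e-04, -4.90605676e+01, -4.02471526e-01, -3.12463009e+01,
       -6.36995654e-02,  3.45810677e-02,  2.46680074e-06]), 'tool_pos': array([ 0.1894403 , -0.62177298,  0.22254894]), 'tool_rot': array([1.79999138e+02, 2.53176410e-03, 1.69489327e+01]), 'force': array([-0.01935131, -0.04985404,  0.50725747]), 'wrist_torque': array([-0.01698077, -0.00763221,  0.02410373]), 'grip_width': 0.08720623644990771} 0.0187
```

```bash
python3 - <<'E'
import cv2
a=cv2.imread("pics/top0.png")[110:300,150:470]; cv2.imwrite("pics/t0c.png",cv2.resize(a,(800,475),interpolation=2))
E
```

```text
(no output)
```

View pics/t0c.png

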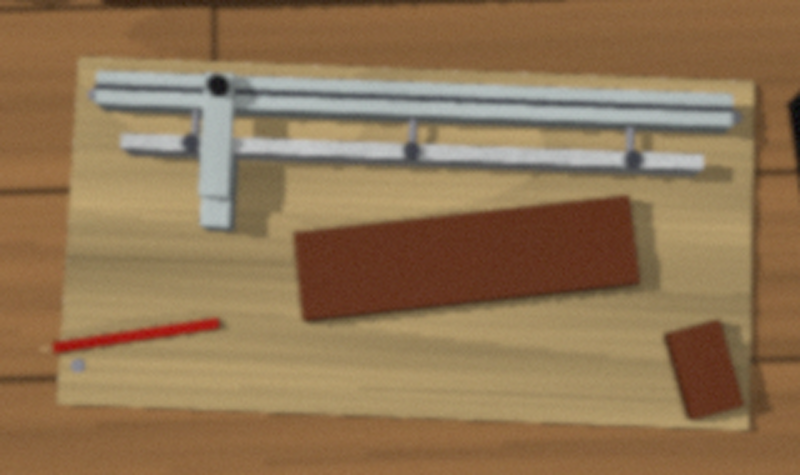

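View pics/scene0.png

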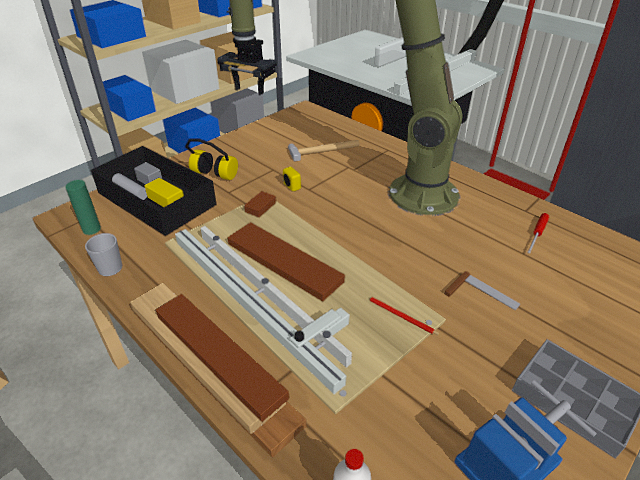

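The top crop shows the board (295–638, 195–320), the facing with its near edge about y 155–170 and the stop block at (200–235, 228). The scene view agrees. Next I turn the key edges into world coordinates.

```bash
python3 - <<'E'
from h import *
cal=env.get_calibration("top")
f=lambda x,y,z: at(cal,150+(x+.5)/2.5-.5,110+(y+.5)/2.5-.5,z)[:2]
for n,x,y,z in [("railNL",95,110,.04),("railNR",735,129,.04),("facNL",121,150,.0525),("facNR",703,170,.0525),("facFL",121,134,.0525),("facFR",703,155,.0525),
 ("stopnearR",231,228,.047),("stopnearL",201,228,.047),("armR",235,150,.063),
 ("bFL",295,232,.04),("bFR",628,196,.04),("bNR",639,285,.04),("bNL",306,321,.04),
 ("jFL",79,57,.012),("jFR",755,82,.012),("jNR",750,430,.012),("jNL",58,403,.012),("pencR",219,323,.02),("pencL",55,347,.02),("offc",668,335,.04),("offc2",720,321,.04),("o3",742,406,.04)]:
    print(n,np.round(f(x,y,z),3))
E
```

```text
railNL [0.701 0.298]
railNR [ 0.665 -0.346]
facNL [0.657 0.268]
facNR [ 0.621 -0.309]
facFL [0.673 0.268]
facFR [ 0.636 -0.31 ]
stopnearR [0.577 0.161]
stopnearL [0.577 0.191]
armR [0.652 0.153]
bFL [0.572 0.098]
bFR [ 0.599 -0.236]
bNR [ 0.51  -0.243]
bNL [0.482 0.089]
jFL [0.765 0.321]
jFR [ 0.72  -0.376]
jNR [ 0.363 -0.354]
jNL [0.408 0.343]
pencR [0.484 0.178]
pencL [0.464 0.344]
offc [ 0.459 -0.27 ]
offc2 [ 0.472 -0.322]
o3 [ 0.387 -0.34 ]
```

>>> send_rows:
  plan:
    - [87,0,0,0,0,0,0.12]
    - [87,0,0,0,0,0,0.12]
    - [87,0,0,0,0,0,0.118]
    - [87,18,-44,0,0,0,0]
    - [87,18,-44,0,0,0,0]
    - [87,18,-44,0,0,0,0]
    - [87,18,-44,0,0,0,0]
    - [87,18,-44,0,0,0,0]
    - [87,18,-44,0,0,0,0]
    - [87,18,-44,0,0,0,0]
    - [87,18,-44,0,0,0,0]
    - [87,18,-44,0,0,0,0]

```text
time_s: 1.7
tool_pos: [0.3764, -0.2348, 0.2229]
tool_rot: [179.9, -0.0, -3.6]
force: [0.4, -0.7, -0.4]
grip_width: 0.0869
```

>>> send_rows:
  plan:
    - [87,18,-44,0,0,0,0]
    - [87,18,-44,0,0,0,0]
    - [87,18,-44,0,0,0,0]
    - [87,18,-44,0,0,0,0]
    - [87,0,0,30,0,0,0]
    - [87,0,0,30,0,0,0]
    - [87,0,0,20,0,0,0]
    - [87,0,0,0,0,0,0]
    - [87,0,0,0,0,0,0]
    - [87,0,0,0,0,0,0]

```text
time_s: 2.7
tool_pos: [0.4596, -0.0657, 0.144]
tool_rot: [180.0, -0.1, -3.6]
force: [-0.1, -0.5, 0.2]
grip_width: 0.0869
```

```bash
cat >> h.py <<'E'
XJ=np.array([.99805,-.0624]);YJ=np.array([.0624,.99805])
def ab(p): p=np.asarray(p)[:2]; return np.round([p@XJ,p@YJ],4)
def st():
    o=env.get_obs(); F=o["force"]
    print("t",o["time_s"],"ab",ab(o["tool_pos"]),"pos",np.round(o["tool_pos"],4),"rpy",np.round(o["tool_rot"],2),"F",np.round(F,1),"Fab",ab(F))
def board(cam="top"):
    env.read_camera(cam); cal=env.get_calibration(cam)
    for q in ("board",):
        for r in env.regions_of(cam,q)[:1]:
            cs=max(cv2.findContours(r["region"].astype(np.uint8),0,2)[0],key=cv2.contourArea)
            w=np.array([at(cal,*p[0],.04)[:2] for p in cs],np.float32)@np.array([XJ,YJ],np.float32).T
            print(q,round(r["confidence"],2),cv2.minAreaRect(w))
E
python3 - <<'E'
from h import *
st(); snap("wrist","w1"); snap("top","t1"); board()
E
```

```text
t 2.7 ab [ 0.4628 -0.0368] pos [ 0.4596 -0.0657  0.144 ] rpy [ 1.7996e+02 -1.4000e-01 -3.5700e+00] F [-0.1 -0.5  0.2] Fab [-0.0902 -0.5053]
board 0.87 ((0.5447907447814941, -0.03757987916469574), (0.09187532216310501, 0.3392030596733093), 8.371105194091797)
```

View pics/w1.png

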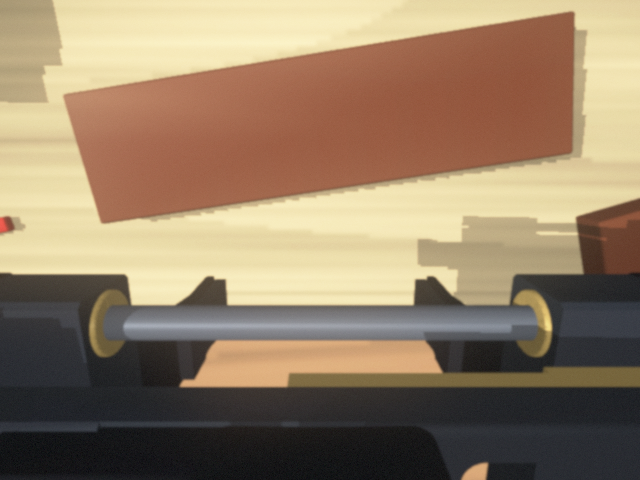

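The wrist view shows the near edge running from (103,222) to (573,153). Both fingertips are clear of it, and the offcut is off to the right. Descending.

>>> send_rows:
  plan:
    - [87,0,0,30,0,0,0]
    - [87,0,0,30,0,0,0]
    - [87,0,0,30,0,0,0]
    - [87,0,0,20,0,0,0]
    - [87,0,0,11,0,0,0]
    - [87,0,0,0,0,0,0]
    - [87,0,0,0,0,0,0]
    - [87,0,0,0,0,0,0]

```text
time_s: 3.7
tool_pos: [0.4598, -0.0657, 0.0228]
tool_rot: [180.0, -0.1, -3.6]
force: [-0.3, 0.1, -0.1]
grip_width: 0.0868
```

>>> send_rows:
  plan:
    - [87,3,0,0,0,0,0]
    - [87,3,0,0,0,0,0]
    - [87,3,0,0,0,0,0]
    - [87,3,0,0,0,0,0]
    - [87,2,0,0,0,0,0]
    - [87,2,0,0,0,0,0]
    - [87,2,0,0,0,0,0]
    - [87,2,0,0,0,0,0]
    - [87,2,0,0,0,0,0]
    - [87,2,0,0,0,0,0]

```text
time_s: 4.7
tool_pos: [0.4801, -0.0668, 0.021]
tool_rot: [180.0, 0.3, -3.5]
force: [-7.4, 1.2, 5.5]
grip_width: 0.0874
```

```bash
python3 - <<'E'
from h import *
st(); board()
E
```

```text
t 4.7 ab [ 0.4833 -0.0367] pos [ 0.4801 -0.0668  0.021 ] rpy [179.98   0.32  -3.52] F [-7.4  1.2  5.5] Fab [-7.4161  0.7067]
board 0.63 ((0.5455523133277893, -0.03707253932952881), (0.09323687851428986, 0.33929815888404846), 8.424684524536133)
```

>>> send_rows:
  plan:
    - [87,2,0,0,0,0,0]
    - [87,2,0,0,0,0,0]
    - [87,2,0,0,0,0,0]
    - [87,2,0,0,0,0,0]
    - [87,2,0,0,0,0,0]

```text
time_s: 5.3
tool_pos: [0.49, -0.0667, 0.0209]
tool_rot: [-180.0, 0.3, -3.5]
force: [-6.7, 0.4, 4.7]
grip_width: 0.0866
```

```bash
python3 - <<'E'
from h import *
st(); board()
E
```

```text
t 5.3 ab [ 0.4932 -0.036 ] pos [ 0.49   -0.0667  0.0209] rpy [-179.98    0.32   -3.49] F [-6.7  0.4  4.7] Fab [-6.7457 -0.0159]
board 0.84 ((0.5662256479263306, -0.15645122528076172), (0.09250903874635696, 0.10241097211837769), 6.8437819480896)
```

>>> send_rows:
  plan:
    - [87,3,0,0,0,0,0]
    - [87,3,0,0,0,0,0]
    - [87,3,0,0,0,0,0]
    - [87,3,0,0,0,0,0]
    - [87,3,0,0,0,0,0]
    - [87,3,0,0,0,0,0]
    - [87,2,0,0,0,0,0]

```text
time_s: 6.1
tool_pos: [0.5128, -0.0689, 0.0215]
tool_rot: [180.0, -0.0, -3.6]
force: [-1.8, 1.4, -2.1]
grip_width: 0.0871
```

```bash
python3 - <<'E'
from h import *
st(); board("scene"); snap("scene","s2"); snap("wrist","w2")
E
```

```text
t 6.1 ab [ 0.5161 -0.0368] pos [ 0.5128 -0.0689  0.0215] rpy [180.    -0.    -3.57] F [-1.8  1.4 -2.1] Fab [-1.9231  1.2637]
board 0.82 ((0.5812671780586243, -0.0335899293422699), (0.10734860599040985, 0.3585697412490845), 1.14997136592865)
```

View pics/w2.png

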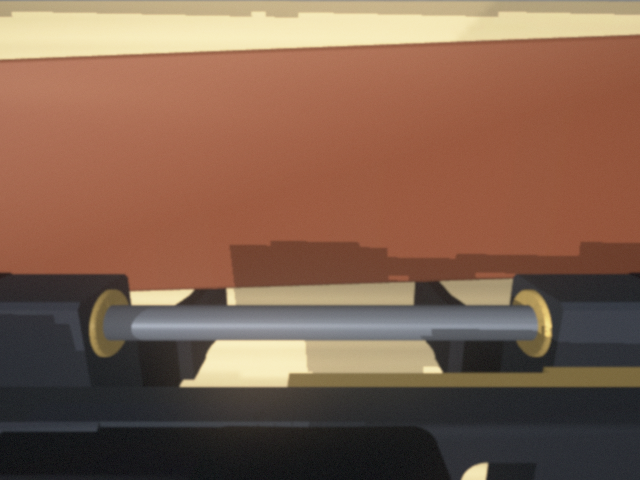

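The wrist view shows the board's far edge from (0,60) to (640,35), about 2° from square, with the facing just above it. I keep pushing, more gently.

>>> send_rows:
  plan:
    - [87,2,0,0,0,0,0]
    - [87,2,0,0,0,0,0]
    - [87,2,0,0,0,0,0]
    - [87,2,0,0,0,0,0]
    - [87,2,0,0,0,0,0]
    - [87,1,0,0,0,0,0]
    - [87,1,0,0,0,0,0]

```text
time_s: 7.0
tool_pos: [0.523, -0.0691, 0.0217]
tool_rot: [180.0, 0.2, -3.6]
force: [-7.0, 1.8, 4.7]
grip_width: 0.0872
```

>>> send_rows:
  plan:
    - [87,1,0,0,0,0,0]
    - [87,1,0,0,0,0,0]
    - [87,1,0,0,0,0,0]

```text
time_s: 7.3
tool_pos: [0.5259, -0.0695, 0.0217]
tool_rot: [180.0, 0.2, -3.6]
force: [-6.5, 0.2, 5.1]
grip_width: 0.0868
```

```bash
cat >>h.py <<'E'
def prof(cols=(40,140,240,320,400,500,600),rows=(0,270)):
    im=env.read_camera("wrist").astype(int); cal=env.get_calibration("wrist")
    red=(im[:,:,0]-im[:,:,2]>45)&(im[:,:,1]<im[:,:,0]*.72)
    out=[]
    for c in cols:
        k=np.where(red[rows[0]:rows[1],c])[0]
        if len(k): out.append(ab(at(cal,c,k[0]+rows[0]-.5,.04)))
    out=np.array(out); print("far edge a,b",out.tolist(),"slope deg",np.degrees(np.polyfit(out[:,1],out[:,0],1)[0]).round(2))
E
python3 - <<'E'
from h import *
st(); prof(); snap("wrist","w3")
E
```

```text
t 7.3 ab [ 0.5293 -0.0366] pos [ 0.5259 -0.0695  0.0217] rpy [179.98   0.19  -3.59] F [-6.5  0.2  5.1] Fab [-6.4613 -0.1693]
far edge a,b [[0.6297, 0.0609], [0.6293, 0.0259], [0.6293, -0.0092], [0.6293, -0.0372], [0.6293, -0.0653], [0.6296, -0.1004], [0.6295, -0.1356]] slope deg 0.0
```

View pics/w3.png

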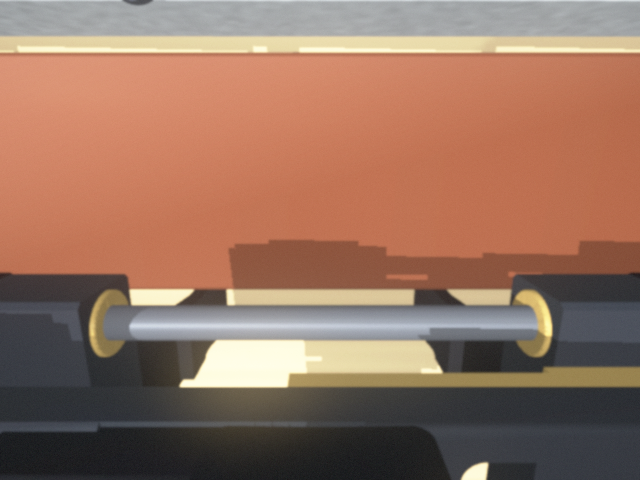

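The wrist view shows the far edge level at row 53 and the facing's edge level at row 38. The board is now parallel, with a few mm of gap. I'll feel for contact in small steps.

>>> send_rows:
  plan:
    - [87,1,0,0,0,0,0]
    - [87,1,0,0,0,0,0]
    - [87,1,0,0,0,0,0]

```text
time_s: 7.7
tool_pos: [0.5289, -0.0699, 0.0217]
tool_rot: [180.0, 0.2, -3.6]
force: [-7.5, 1.8, 5.0]
grip_width: 0.087
```

```bash
python3 - <<'E'
from h import *
st(); prof()
cal=env.get_calibration("wrist"); im=env.read_camera("wrist").astype(int)
for c in (100,320,550): print(c,[tuple(im[r,c]) for r in range(20,56,3)] if c==320 else '', "facing edge at row 38:",ab(at(cal,c,38,.0525)))
E
```

```text
t 7.7 ab [ 0.5322 -0.0367] pos [ 0.5289 -0.0699  0.0217] rpy [179.97   0.2   -3.6 ] F [-7.5  1.8  5. ] Fab [-7.5982  1.3346]
far edge a,b [[0.6327, 0.0607], [0.6327, 0.0257], [0.6323, -0.0094], [0.6323, -0.0374], [0.6322, -0.0655], [0.6325, -0.1006], [0.6325, -0.1358]] slope deg 0.07
100  facing edge at row 38: [0.634  0.0324]
320 [(np.int64(173), np.int64(178), np.int64(181)), (np.int64(171), np.int64(177), np.int64(178)), (np.int64(167), np.int64(170), np.int64(172)), (np.int64(163), np.int64(167), np.int64(169)), (np.int64(161), np.int64(165), np.int64(167)), (np.int64(160), np.int64(164), np.int64(166)), (np.int64(162), np.int64(165), np.int64(166)), (np.int64(162), np.int64(164), np.int64(166)), (np.int64(194), np.int64(184), np.int64(165)), (np.int64(222), np.int64(205), np.int64(165)), (np.int64(218), np.int64(198), np.int64(159)), (np.int64(166), np.int64(121), np.int64(99))] facing edge at row 38: [ 0.634  -0.0374]
550  facing edge at row 38: [ 0.6339 -0.1105]
```

>>> send_rows:
  plan:
    - [87,1,0,0,0,0,0]
    - [87,0.5,0,0,0,0,0]

```text
time_s: 8.0
tool_pos: [0.5305, -0.07, 0.0217]
tool_rot: [180.0, 0.2, -3.6]
force: [-7.2, 0.2, 4.7]
grip_width: 0.0872
```

>>> send_rows:
  plan:
    - [87,0.5,0,0,0,0,0]
    - [87,0.5,0,0,0,0,0]

```text
time_s: 8.2
tool_pos: [0.5314, -0.0701, 0.0217]
tool_rot: [180.0, 0.2, -3.6]
force: [-7.4, 1.1, 5.0]
grip_width: 0.0874
```

>>> send_rows:
  plan:
    - [87,0.5,0,0,0,0,0]
    - [87,0.5,0,0,0,0,0]

```text
time_s: 8.4
tool_pos: [0.5323, -0.0702, 0.0216]
tool_rot: [180.0, 0.2, -3.6]
force: [-7.0, 0.6, 3.7]
grip_width: 0.087
```

```bash
python3 - <<'E'
from h import *
st(); prof(); im=snap("wrist","w4").astype(int)
for c in (60,320,580): print(c,[im[r,c].tolist() for r in range(28,54,2)])
E
```

```text
t 8.4 ab [ 0.5357 -0.0369] pos [ 0.5323 -0.0702  0.0216] rpy [179.97   0.2   -3.61] F [-7.   0.6  3.7] Fab [-7.0052  0.1424]
far edge a,b [[0.6357, 0.0606], [0.636, 0.0255], [0.6356, -0.0095], [0.6356, -0.0376], [0.6356, -0.0657], [0.6355, -0.1008], [0.6355, -0.136]] slope deg 0.1
60 [[136, 139, 142], [133, 137, 141], [134, 138, 140], [135, 137, 141], [132, 136, 138], [132, 135, 137], [131, 135, 137], [135, 138, 140], [133, 134, 135], [132, 135, 137], [138, 139, 142], [131, 133, 135], [127, 107, 102]]
320 [[145, 149, 152], [147, 150, 154], [146, 150, 152], [145, 148, 151], [141, 144, 146], [141, 145, 147], [138, 142, 144], [137, 141, 142], [139, 141, 143], [137, 140, 142], [140, 142, 144], [138, 139, 140], [134, 113, 107]]
580 [[136, 141, 142], [139, 143, 144], [137, 141, 144], [132, 135, 139], [132, 135, 138], [128, 130, 133], [130, 133, 134], [128, 131, 134], [135, 137, 138], [133, 136, 137], [130, 133, 135], [131, 134, 135], [124, 106, 102]]
```

>>> send_rows:
  plan:
    - [87,0.5,0,0,0,0,0]
    - [87,0.5,0,0,0,0,0]

```text
time_s: 8.7
tool_pos: [0.5331, -0.0703, 0.0217]
tool_rot: [180.0, 0.2, -3.6]
force: [-6.4, 0.3, 4.0]
grip_width: 0.087
```

>>> send_rows:
  plan:
    - [87,0.5,0,0,0,0,0]
    - [87,0.5,0,0,0,0,0]

```text
time_s: 8.9
tool_pos: [0.5344, -0.0705, 0.0217]
tool_rot: [180.0, 0.2, -3.6]
force: [-6.4, 0.3, 5.8]
grip_width: 0.0869
```

>>> send_rows:
  plan:
    - [87,0.5,0,0,0,0,0]
    - [87,0.5,0,0,0,0,0]

```text
time_s: 9.1
tool_pos: [0.5354, -0.0705, 0.0217]
tool_rot: [180.0, 0.2, -3.6]
force: [-6.5, 0.8, 4.2]
grip_width: 0.087
```

```bash
python3 - <<'E'
from h import *
st(); prof(); im=snap("wrist","w5").astype(int)
for c in (60,320,580): print(c,[im[r,c,0]-im[r,c,2] for r in range(30,60,2)],[int(im[r,c].sum()//3) for r in range(0,60,2)])
E
```

```text
t 9.1 ab [ 0.5387 -0.037 ] pos [ 0.5354 -0.0705  0.0217] rpy [179.96   0.19  -3.61] F [-6.5  0.8  4.2] Fab [-6.5208  0.3481]
far edge a,b [[0.6387, 0.0605], [0.639, 0.0254], [0.6386, -0.0096], [0.6386, -0.0376], [0.6386, -0.0657], [0.6386, -0.1009], [0.6385, -0.1361]] slope deg 0.09
60 [np.int64(-7), np.int64(-8), np.int64(-8), np.int64(-5), np.int64(-5), np.int64(-5), np.int64(-3), np.int64(-5), np.int64(-5), np.int64(-4), np.int64(-4), np.int64(21), np.int64(52), np.int64(60), np.int64(61)] [233, 232, 233, 232, 233, 231, 233, 232, 234, 232, 234, 234, 235, 234, 233, 226, 189, 132, 118, 111, 113, 115, 114, 111, 112, 110, 91, 89, 101, 110]
320 [np.int64(-7), np.int64(-10), np.int64(-5), np.int64(-4), np.int64(-5), np.int64(-4), np.int64(-4), np.int64(-5), np.int64(-4), np.int64(-4), np.int64(-2), np.int64(20), np.int64(50), np.int64(59), np.int64(62)] [237, 236, 236, 235, 235, 234, 235, 235, 235, 235, 235, 236, 236, 237, 235, 228, 191, 136, 119, 119, 122, 123, 120, 118, 117, 114, 97, 92, 101, 106]
580 [np.int64(-6), np.int64(-10), np.int64(-6), np.int64(-4), np.int64(-5), np.int64(-3), np.int64(-6), np.int64(-5), np.int64(-5), np.int64(-4), np.int64(-4), np.int64(16), np.int64(49), np.int64(56), np.int64(60)] [234, 233, 234, 233, 232, 231, 231, 230, 228, 229, 228, 226, 227, 227, 227, 222, 188, 133, 114, 115, 115, 114, 113, 110, 110, 106, 98, 85, 89, 92]
```

View pics/w5.png

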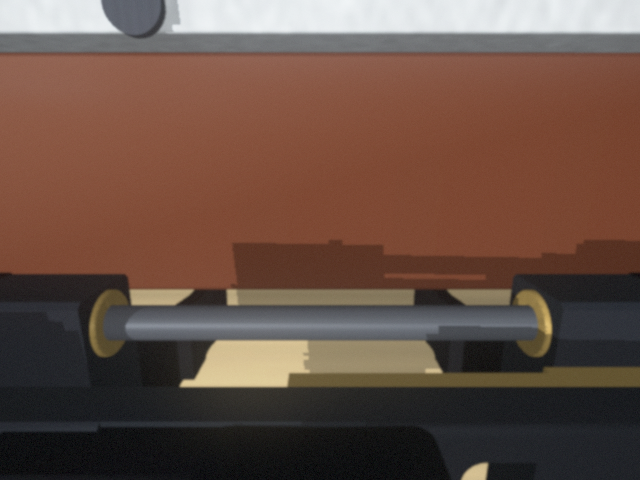

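The facing's top front edge shows at row ≈32.5, and its shaded near face lies between that and the board edge at row 52. I'll compute the gap.

```bash
python3 - <<'E'
from h import *
cal=env.get_calibration("wrist")
for c in (60,320,580): print(ab(at(cal,c,32.3,.0525)),ab(at(cal,c,52,.04)))
E
```

```text
[0.642  0.0445] [0.6392 0.0534]
[ 0.642  -0.0376] [ 0.6391 -0.0377]
[ 0.6419 -0.12  ] [ 0.639  -0.1289]
```

Remaining gap ≈ 3 mm.

>>> send_rows:
  plan:
    - [87,0.5,0,0,0,0,0]
    - [87,0.5,0,0,0,0,0]
    - [87,0.5,0,0,0,0,0]

```text
time_s: 9.5
tool_pos: [0.5369, -0.0706, 0.0217]
tool_rot: [180.0, 0.2, -3.6]
force: [-5.1, 0.8, 3.9]
grip_width: 0.0866
```

>>> send_rows:
  plan:
    - [87,0.5,0,0,0,0,0]

```text
time_s: 9.6
tool_pos: [0.5374, -0.0707, 0.0217]
tool_rot: [180.0, 0.2, -3.6]
force: [-6.5, 1.1, 4.1]
grip_width: 0.0867
```

>>> send_rows:
  plan:
    - [87,0.5,0,0,0,0,0]

```text
time_s: 9.7
tool_pos: [0.5377, -0.0707, 0.0217]
tool_rot: [180.0, 0.2, -3.6]
force: [-7.6, 0.5, 5.6]
grip_width: 0.0869
```

>>> send_rows:
  plan:
    - [87,0.4,0,0,0,0,0]

```text
time_s: 9.8
tool_pos: [0.5377, -0.0707, 0.0216]
tool_rot: [179.9, 0.3, -3.6]
force: [-9.3, 1.4, 6.8]
grip_width: 0.0869
```

>>> send_rows:
  plan:
    - [87,0.4,0,0,0,0,0]

```text
time_s: 9.9
tool_pos: [0.5377, -0.0707, 0.0217]
tool_rot: [179.9, 0.3, -3.6]
force: [-10.6, 1.0, 8.7]
grip_width: 0.0871
```

```bash
cat >>h.py <<'E'
def gap():
    im=env.read_camera("wrist").astype(int); cal=env.get_calibration("wrist")
    for c in (60,200,320,450,580):
        s=im[5:70,c-8:c+9].mean(1); g=s.sum(1)/3; rb=s[:,0]-s[:,2]
        r1=5+np.argmin(np.diff(g)[:45])+.5; t=(rb[:20].mean()+rb[-8:].mean())/2; r2=5+np.interp(t,rb[np.argmax(rb>t)-1:np.argmax(rb>t)+1],[0,1])+np.argmax(rb>t)-1
        print(round(r1,1),round(r2,1),ab(at(cal,c,r1,.0525)),ab(at(cal,c,r2,.04)))
E
python3 - <<'E'
from h import *
st(); gap()
E
```

```text
t 9.9 ab [ 0.5411 -0.037 ] pos [ 0.5377 -0.0707  0.0217] rpy [179.95   0.31  -3.61] F [-10.6   1.    8.7] Fab [-10.6196   0.3288]
40.5 53.1 [0.6419 0.0447] [0.641  0.0533]
40.5 53.1 [6.418e-01 4.000e-04] [0.6409 0.0043]
40.5 53.3 [ 0.6418 -0.0377] [ 0.6408 -0.0377]
40.5 52.7 [ 0.6417 -0.0789] [ 0.641  -0.0832]
40.5 53.2 [ 0.6417 -0.1203] [ 0.6408 -0.1289]
```

Contact: the tool's position has stopped and the force is rising, equally along the length. I'll hold briefly, back off, lift, close the fingers and go round to the board's right end.

>>> send_rows:
  plan:
    - [87,0,0,0,0,0,0]
    - [87,0,0,0,0,0,0]
    - [87,-5,0,0,0,0,0]
    - [87,-20,0,0,0,0,0]
    - [87,0,0,-40,0,0,0]
    - [87,0,0,-50,0,0,0]
    - [0,24,47,0,0,0,0]
    - [0,30,44,0,0,0,0]
    - [0,24,44,0,0,0,0]
    - [0,0,44,0,0,0,0]
    - [0,0,20,0,0,0,0]
    - [0,0,0,0,0,0,0]

```text
time_s: 11.15
tool_pos: [0.5772, -0.272, 0.1114]
tool_rot: [179.9, -0.1, -4.0]
force: [-0.4, 0.4, -0.5]
grip_width: 0.0471
```

>>> send_rows:
  plan:
    - [0,0,0,0,0,0,0]
    - [0,0,0,0,0,0,0]
    - [0,0,0,0,0,0,0]

```text
time_s: 11.45
tool_pos: [0.5786, -0.2645, 0.112]
tool_rot: [-180.0, -0.0, -3.4]
force: [0.6, 0.9, 1.1]
grip_width: 0.0229
```

```bash
python3 - <<'E'
from h import *
st(); board(); board("scene"); snap("wrist","w6"); snap("top","t6"); print(env.get_obs()["grip_width"])
E
```

```text
t 11.45 ab [ 0.594  -0.2279] pos [ 0.5786 -0.2645  0.112 ] rpy [-1.7998e+02 -4.0000e-02 -3.3700e+00] F [0.6 0.9 1.1] Fab [0.506  0.9503]
board 0.97 ((0.5939132571220398, -0.04346947371959686), (0.3375476896762848, 0.09288769960403442), 89.89629364013672)
board 0.82 ((0.5951592922210693, -0.03419071435928345), (0.08379419893026352, 0.3561314046382904), 0.09692170470952988)
0.0025286672785330717
```

View pics/w6.png

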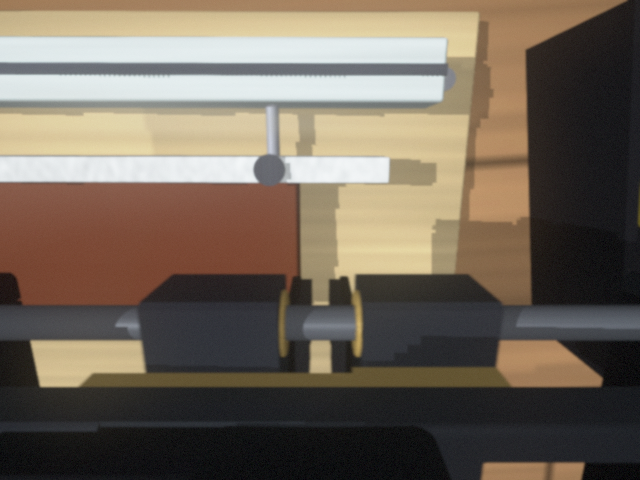

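Board flush by top camera (0.1°). Its right end shows at column 299.

```bash
python3 - <<'E'
from h import *
st(); cal=env.get_calibration("wrist")
print("board end",ab(at(cal,299,220,.04)),"facing end", ab(at(cal,389,170,.0525)))
cal=env.get_calibration("top"); im=cv2.imread("pics/t6.png"); cv2.imwrite("pics/t6c.png",cv2.resize(im[110:300,150:470],(800,475),interpolation=2))
E
```

```text
t 11.75 ab [ 0.5935 -0.2301] pos [ 0.578  -0.2666  0.1116] rpy [179.99  -0.    -3.53] F [ 0.1  0.8 -0.2] Fab [0.0905 0.7626]
board end [ 0.6168 -0.2174] facing end [ 0.6487 -0.2709]
```

View pics/t6c.png

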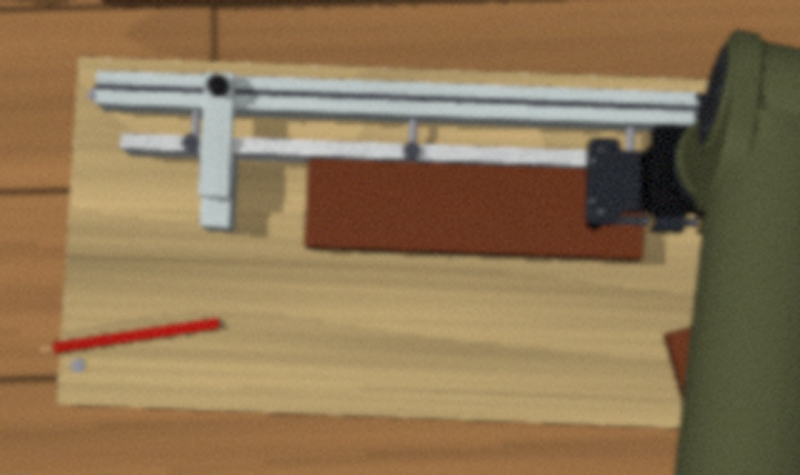

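The top view shows the board flush along the facing, its left end at x≈307 and the stop's face at x≈233, so about 72 mm to travel. Dropping beside the right end.

>>> send_rows:
  plan:
    - [0,0,17,0,0,0,0]
    - [0,0,0,0,0,0,0]
    - [0,0,0,30,0,0,0]
    - [0,0,0,30,0,0,0]
    - [0,0,0,20,0,0,0]
    - [0,0,0,9,0,0,0]
    - [0,0,0,0,0,0,0]
    - [0,0,0,0,0,0,0]

```text
time_s: 12.55
tool_pos: [0.5776, -0.2845, 0.0235]
tool_rot: [180.0, -0.1, -3.6]
force: [0.3, -0.3, 1.5]
grip_width: -0.0
```

>>> send_rows:
  plan:
    - [0,0,-3,0,0,0,0]
    - [0,0,-3,0,0,0,0]
    - [0,0,-3,0,0,0,0]
    - [0,0,-2,0,0,0,0]
    - [0,0,-2,0,0,0,0]
    - [0,0,-2,0,0,0,0]
    - [0,0,-2,0,0,0,0]

```text
time_s: 13.25
tool_pos: [0.5779, -0.2669, 0.0225]
tool_rot: [180.0, 0.0, -3.6]
force: [0.4, 0.3, 0.3]
grip_width: 0.0005
```

```bash
python3 - <<'E'
from h import *
st(); board()
E
```

```text
t 13.25 ab [ 0.5934 -0.2303] pos [ 0.5779 -0.2669  0.0225] rpy [179.99   0.    -3.56] F [0.4 0.3 0.3] Fab [0.3432 0.3713]
board 0.59 ((0.5933722853660583, -0.042314112186431885), (0.3402292728424072, 0.0966469869017601), 89.62610626220703)
```

>>> send_rows:
  plan:
    - [0,1,-2,0,0,0,0]
    - [0,0,-2,0,0,0,0]
    - [0,0,-2,0,0,0,0]
    - [0,0,-2,0,0,0,0]
    - [0,0,-2,0,0,0,0]

```text
time_s: 13.85
tool_pos: [0.5792, -0.2587, 0.0226]
tool_rot: [179.9, 0.0, -3.6]
force: [0.3, -3.9, -0.8]
grip_width: 0.0005
```

>>> send_rows:
  plan:
    - [0,0,-2,0,0,0,0]
    - [0,0,-2,0,0,0,0]
    - [0,0,-2,0,0,0,0]
    - [0,0,-2,0,0,0,0]
    - [0,0,-2,0,0,0,0]
    - [0,0,-2,0,0,0,0]
    - [0,0,-2,0,0,0,0]
    - [0,0,-2,0,0,0,0]

```text
time_s: 14.65
tool_pos: [0.5805, -0.2409, 0.0225]
tool_rot: [180.0, 0.0, -3.6]
force: [-0.5, -3.4, -0.8]
grip_width: 0.0007
```

```bash
python3 - <<'E'
from h import *
st(); board()
E
```

```text
t 14.65 ab [ 0.5944 -0.2042] pos [ 0.5805 -0.2409  0.0225] rpy [180.     0.    -3.56] F [-0.5 -3.4 -0.8] Fab [-0.2741 -3.4051]
board 0.58 ((0.5946528911590576, -0.02330443263053894), (0.3385826349258423, 0.09652167558670044), 89.40322875976562)
```

>>> send_rows:
  plan:
    - [0,0,-3,0,0,0,0]
    - [0,0,-3,0,0,0,0]
    - [0,0,-3,0,0,0,0]
    - [0,0,-3,0,0,0,0]
    - [0,0,-3,0,0,0,0]
    - [0,0,-3,0,0,0,0]
    - [0,0,-3,0,0,0,0]
    - [0,0,-3,0,0,0,0]
    - [0,0,-3,0,0,0,0]
    - [0,0,-2,0,0,0,0]
    - [0,0,-2,0,0,0,0]

```text
time_s: 15.85
tool_pos: [0.5824, -0.21, 0.0225]
tool_rot: [180.0, 0.0, -3.6]
force: [-0.2, -3.8, -1.8]
grip_width: 0.0008
```

```bash
python3 - <<'E'
from h import *
st(); board(); im=snap("top","t8"); cv2.imwrite("pics/t8c.png",cv2.resize(im[130:240,200:360,::-1],(800,550),interpolation=2))
E
```

```text
t 15.85 ab [ 0.5944 -0.1733] pos [ 0.5824 -0.21    0.0225] rpy [179.99   0.    -3.56] F [-0.2 -3.8 -1.8] Fab [ 0.0139 -3.824 ]
board 0.96 ((0.5938229560852051, 0.006939917802810669), (0.3387269675731659, 0.09302720427513123), 89.9189453125)
```

View pics/t8c.png

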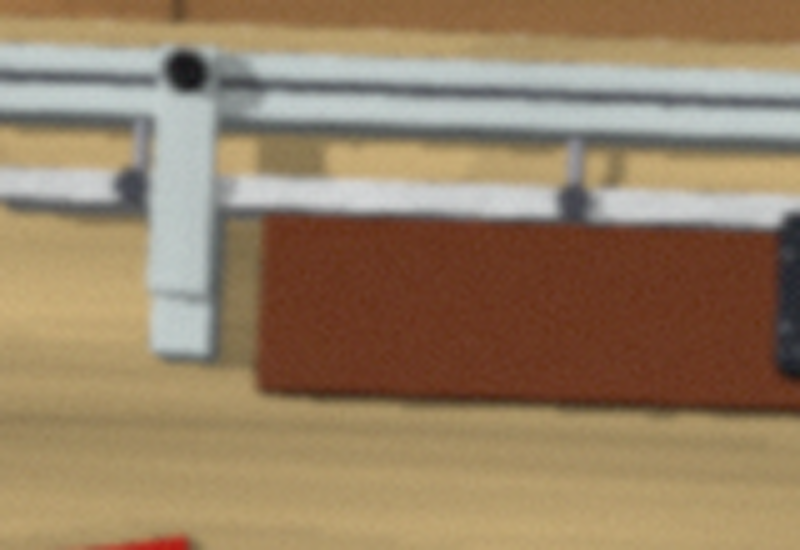

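The stop's edge is at x≈214 and the board's end at x≈260 in the 5× crop, so about 20 mm is left and the board is still flush. Closing gently.

>>> send_rows:
  plan:
    - [0,0,-2,0,0,0,0]
    - [0,0,-2,0,0,0,0]
    - [0,0,-2,0,0,0,0]
    - [0,0,-2,0,0,0,0]
    - [0,0,-2,0,0,0,0]
    - [0,0,-1,0,0,0,0]
    - [0,0,-1,0,0,0,0]
    - [0,0,-1,0,0,0,0]

```text
time_s: 16.8
tool_pos: [0.5832, -0.1972, 0.0225]
tool_rot: [180.0, 0.0, -3.6]
force: [-0.3, -2.4, -2.2]
grip_width: 0.0004
```

>>> send_rows:
  plan:
    - [0,0,-1,0,0,0,0]
    - [0,0,-1,0,0,0,0]

```text
time_s: 17.0
tool_pos: [0.5833, -0.1951, 0.0225]
tool_rot: [180.0, 0.0, -3.6]
force: [-0.2, -2.8, -2.3]
grip_width: 0.0002
```

```bash
python3 - <<'E'
from h import *
st(); board(); im=snap("top","t9"); cal=env.get_calibration("top")
# profile along jig b at a=.585 (board/stop) sampled at z=.04
for b in np.arange(.17,.24,.002):
    s=np.mean([cv2.getRectSubPix(im,(1,1),tuple(map(float,px(cal,np.r_[a*XJ+b*YJ,.043]))))[0,0].astype(float) for a in np.arange(.575,.615,.002)],0); print(round(b,3),s.round(),end='; ')
E
```

```text
t 17.0 ab [ 0.5944 -0.1584] pos [ 0.5833 -0.1951  0.0225] rpy [180.     0.    -3.57] F [-0.2 -2.8 -2.3] Fab [ 0.0095 -2.7763]
0.17 [105.  55.  33.]; 0.172 [104.  54.  33.]; 0.174 [102.  53.  32.]; 0.176 [97. 52. 31.]; 0.178 [92. 49. 29.]; 0.18 [90. 47. 28.]; 0.182 [87. 46. 28.]; 0.184 [88. 47. 28.]; 0.186 [91. 53. 33.]; 0.188 [96. 63. 42.]; 0.19 [102.  77.  55.]; 0.192 [106.  89.  69.]; 0.194 [102.  94.  79.]; 0.196 [98. 97. 90.]; 0.198 [106. 110. 108.]; 0.2 [127. 133. 132.]; 0.202 [150. 159. 157.]; 0.204 [170. 178. 177.]; 0.206 [178. 187. 186.]; 0.208 [180. 189. 188.]; 0.21 [180. 190. 188.]; 0.212 [181. 191. 190.]; 0.214 [183. 192. 191.]; 0.216 [184. 193. 193.]; 0.218 [185. 194. 193.]; 0.22 [186. 195. 194.]; 0.222 [187. 197. 195.]; 0.224 [189. 198. 196.]; 0.226 [190. 197. 192.]; 0.228 [190. 192. 182.]; 0.23 [190. 183. 163.]; 0.232 [190. 175. 143.]; 0.234 [189. 168. 127.]; 0.236 [190. 165. 119.]; 0.238 [190. 165. 115.];
```

>>> send_rows:
  plan:
    - [0,0,-1,0,0,0,0]
    - [0,0,-1,0,0,0,0]
    - [0,0,-1,0,0,0,0]
    - [0,0,-1,0,0,0,0]
    - [0,0,-0.5,0,0,0,0]

```text
time_s: 17.65
tool_pos: [0.5837, -0.1905, 0.0225]
tool_rot: [-180.0, 0.0, -3.6]
force: [-0.7, -3.3, -1.9]
grip_width: 0.0007
```

>>> send_rows:
  plan:
    - [0,0,-0.5,0,0,0,0]
    - [0,0,-0.5,0,0,0,0]

```text
time_s: 17.85
tool_pos: [0.5837, -0.1897, 0.0225]
tool_rot: [180.0, 0.0, -3.6]
force: [0.1, -4.2, -1.7]
grip_width: 0.0004
```

>>> send_rows:
  plan:
    - [0,0,-0.5,0,0,0,0]
    - [0,0,-0.5,0,0,0,0]

```text
time_s: 18.05
tool_pos: [0.5838, -0.1887, 0.0225]
tool_rot: [180.0, 0.0, -3.6]
force: [-0.8, -3.1, -1.7]
grip_width: 0.0006
```

>>> send_rows:
  plan:
    - [0,0,-0.5,0,0,0,0]
    - [0,0,-0.5,0,0,0,0]

```text
time_s: 18.25
tool_pos: [0.5838, -0.1877, 0.0225]
tool_rot: [180.0, 0.0, -3.6]
force: [0.6, -2.8, -1.3]
grip_width: 0.0008
```

>>> send_rows:
  plan:
    - [0,0,-0.5,0,0,0,0]
    - [0,0,-0.5,0,0,0,0]

```text
time_s: 18.45
tool_pos: [0.5838, -0.1876, 0.0226]
tool_rot: [179.9, -0.0, -3.6]
force: [0.0, -4.5, -2.2]
grip_width: 0.0003
```

>>> send_rows:
  plan:
    - [0,0,-0.5,0,0,0,0]

```text
time_s: 18.55
tool_pos: [0.5837, -0.1876, 0.0225]
tool_rot: [179.9, 0.0, -3.6]
force: [0.1, -7.4, -1.7]
grip_width: 0.0003
```

>>> send_rows:
  plan:
    - [0,0,-0.5,0,0,0,0]

```text
time_s: 18.65
tool_pos: [0.5837, -0.1875, 0.0226]
tool_rot: [179.9, 0.0, -3.6]
force: [-0.2, -6.6, -3.2]
grip_width: 0.0005
```

The tool has stopped and the force has risen to about 7 N, so the board is on the stop. I'll back off along −y, lift and look.

>>> send_rows:
  plan:
    - [0,0,-0.4,0,0,0,0]
    - [0,0,0,0,0,0,0]
    - [0,0,0,0,0,0,0]
    - [0,0,3,0,0,0,0]
    - [0,0,15,0,0,0,0]
    - [0,0,20,0,0,0,0]
    - [0,0,0,-40,0,0,0]
    - [0,0,0,-50,0,0,0]
    - [0,-40,-15,-20,0,0,0]
    - [0,-30,-30,0,0,0,0]
    - [0,0,-20,0,0,0,0]
    - [0,0,0,0,0,0,0]

```text
time_s: 19.85
tool_pos: [0.5162, -0.1504, 0.1335]
tool_rot: [-180.0, -0.1, -3.3]
force: [0.6, 1.0, -0.5]
grip_width: 0.0007
```

>>> send_rows:
  plan:
    - [0,0,0,0,0,0,0]
    - [0,0,0,0,0,0,0]
    - [0,0,0,0,0,0,0]

```text
time_s: 20.15
tool_pos: [0.5161, -0.1552, 0.1323]
tool_rot: [-180.0, 0.0, -3.7]
force: [-0.2, -0.2, -0.7]
grip_width: 0.0002
```

```bash
python3 - <<'E'
from h import *
st(); board(); board("scene"); prof(rows=(40,270)); snap("wrist","w10"); im=snap("top","t10"); cv2.imwrite("pics/t10c.png",cv2.resize(im[120:250,190:390,::-1],(800,520),interpolation=2))
cal=env.get_calibration("top")
a0=cv2.imread("pics/top0.png")
for b in (-.25,-.2,.25): # facing edge/rail/stop comparison before vs after
    pass
# stop and facing shift: phase correlation of stop/knob patch before vs after
print("stop shift px",cv2.phaseCorrelate(np.float32(cv2.cvtColor(a0,6)[195:205,222:250]),np.float32(cv2.cvtColor(im,7)[195:205,222:250])))
E
```

```text
t 20.15 ab [ 0.5247 -0.1227] pos [ 0.5161 -0.1552  0.1323] rpy [-1.7998e+02  1.0000e-02 -3.6500e+00] F [-0.2 -0.2 -0.7] Fab [-0.2307 -0.2402]
board 0.96 ((0.5949543118476868, 0.04296564310789108), (0.09561429172754288, 0.3115980625152588), 0.2526410222053528)
board 0.81 ((0.5927766561508179, 0.03052392601966858), (0.08695024996995926, 0.3457733690738678), 0.5838063359260559)
far edge a,b [[0.6401, 0.0534], [0.6406, -0.0095], [0.6399, -0.0723], [0.6405, -0.1226]] slope deg -0.04
stop shift px ((-0.358287804075049, -0.40125173929219393), 0.8169553526242574)
```

View pics/t10c.png

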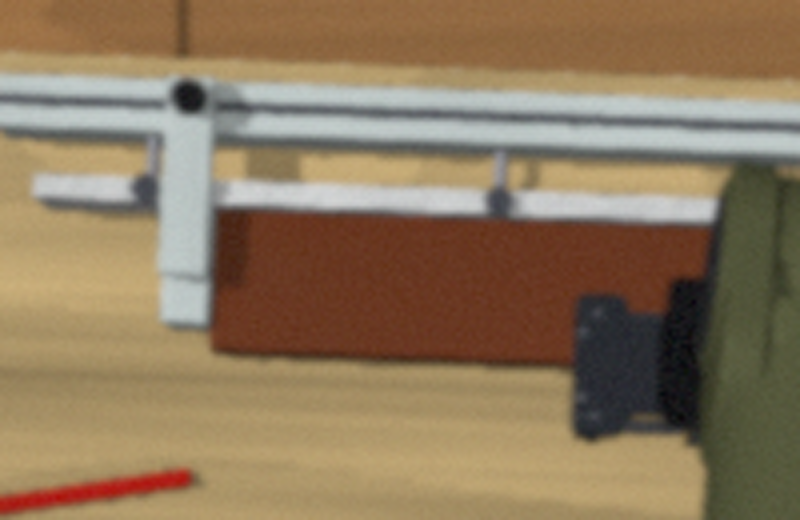

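View pics/w10.png

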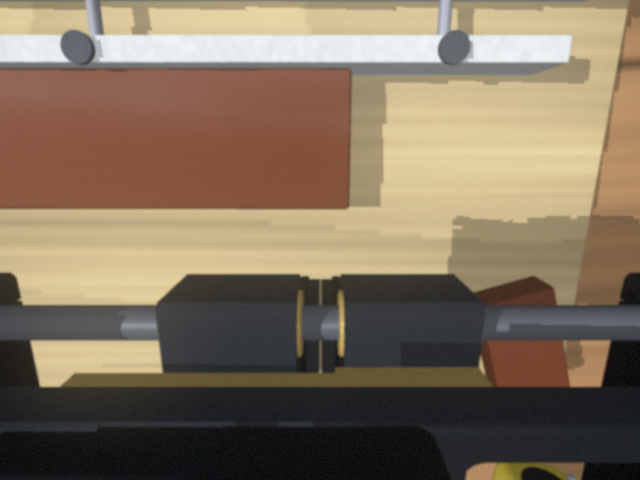

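Both views agree. In the top crop the board's end is on the stop at x≈213, and in the wrist view its far edge at row 69 is parallel to the facing's edge at row 62. A last numeric gap check follows, using the same pictures.

```bash
python3 - <<'E'
from h import *
cal=env.get_calibration("wrist"); im=cv2.imread("pics/w10.png").astype(float)[:,:,::-1]
for c in (20,150,250,330):
    s=im[:,c-8:c+9].mean(1); g=s.mean(1); r1=50+np.argmin(np.diff(g[50:68]))+.5
    rb=s[:,0]-s[:,2]; r2=60+np.argmax(np.diff(rb[60:80]))+.5
    print(r1,r2,ab(at(cal,c,r1,.0525)),ab(at(cal,c,r2,.04)))
for q in ("offcut","pencil"):
    r=env.regions_of("scene",q)[0]; print(q,r["rect"])
E
```

```text
61.5 68.5 [0.642 0.056] [0.6406 0.0661]
61.5 68.5 [ 0.642  -0.0213] [ 0.6405 -0.0156]
61.5 68.5 [ 0.6419 -0.0807] [ 0.6405 -0.0784]
61.5 68.5 [ 0.6419 -0.1283] [ 0.6405 -0.1287]
offcut [243.2, 192.9, 263.1, 218.6]
pencil [370.7, 299.0, 434.7, 334.8]
```

```bash
python3 -c "
from cell import env
print(env.sign_off(), env.get_obs()['time_s'])"
```

```text
the job is handed in; nothing more can be done
the job is handed in; nothing more can be done
```

I pushed the board flush to the facing and butted it on the stop, then backed off and handed the job in at about 20 s. The sign-off gave no verdict.

**Facing:** I pushed the near edge with both open fingertips, which squared the board to within 0.1°. Contact with the facing was found by feel, when the tool stopped and the force rose to about 10.6 N.

**Stop:** I then pushed the board's right end along the facing with the fingers closed. It stopped on the end stop at about 7 N, well under the 24 N slip limit.

**Last checks:**
- **Flush:** the wrist camera put the board's edge parallel to the facing within 0.1°. It showed a 1.4 mm gap; pressed in contact it had read 0.9 mm, so the real gap is probably about 0.5 mm.
- **Butted:** the top camera shows the board's end against the stop.
- **Facing setting:** its edge read the same before contact and at the end, at 0.642 m.
- **Stop setting:** the before/after image comparison gave −0.36 and −0.40 px, about 1 mm each way. I put that down to the board changing the picture, since the push stayed near 7 N.
- **Bystanders:** the offcut and pencil were found within a few pixels of where they started; the offcut's box was narrower at the end. The square and tape were not re-measured, and the arm went nowhere near them at low height.
- **Outlier:** the scene camera's rough fit gave 0.6° for the board's angle. It's a coarser measure from that camera, so I trusted the wrist view instead.

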